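# Snap the sprung roller into the bench roller track

### The job

Take the loose roller out of its wooden cradle and fit it into the empty place of the little roller track, sprung pin in the blind pocket of the tall side and plain stub in the hole of the low side, then let go: it must sit fully home, with its body's end snug against the low side and the pin sprung right into the pocket. You will have to squeeze the spring against the tall side to get the stub past the low side, then slide it down until the pin drops in. Be gentle, never pressing the roller on the track with more than about 18 N, and leave everything else on the bench where it is.

Things in the scene. Friction and masses are not known exactly. Their poses are not given: they have to be found in the camera images.
- roller_mid (a point): the loose roller: middle of its body, on its axis. Grey cylinder 36 mm in diameter, 90 mm long, axis along this frame's y, +y towards the sprung end. It lies in the cradle with its axis level, 45 mm above the table; about 0.28 kg, varies. Grip the middle of the body from above; the cradle leaves it free
- stub_tip (a point): tip of the roller's plain end (-y), 53 mm from its middle: a fixed steel stub 9 mm in diameter, 8 mm long, with a tapered tip
- plunger (a joint): sprung steel plunger in the roller's +y end, m pushed in: 0 free, 0.023 hard stop. Free, an 18 mm diameter collar stands 25 mm out of the body, then a 9 mm diameter, 7 mm long tapered pin (tip 77 mm from the middle). Spring 220 N/m, preload 1.5 N, so 6.6 N at the stop. 0.0045 when home with the collar on the tall side; about 0.0115 if the pin rests on the tall side's plain face
- place (a point): the empty place: point on the low side's inner face where the middle of its axle hole would be at the nominal height, 55 mm above the table. +y points straight across to the tall side, z up, x along the track away from the robot. The true hole and pocket are straight above or below this nominal line by up to 10 mm, both by the same amount, unreported: feel or see it
- track: roller track, fixed: dark base 205 x 160 mm, 6 mm thick, with aluminium sides bolted at any height; axes as place. Low side: 10 mm plate, through hole 14 mm wide, 12 high, top edge 12 mm above hole centre. Tall side: flat inner face 110.5 mm from the low side's, up to 60 mm above hole level, with a pocket 14 mm wide, 12 high, 9 deep opposite the hole. Next roller: 105 mm on in +x
- cradle: plywood cradle, 70 x 90 mm, fixed, origin under its centre on the table, y along the roller in it. Its two supports are 62 mm apart along y and rise 40 mm above the table
- wheel_a: bystander: small rubber-tyred wheel lying flat, 66 mm across, 26 mm high
- wheel_b: bystander: a second such wheel
- driver: bystander: screwdriver lying on the table, 170 mm long
- caliper: bystander: digital caliper lying flat, 190 mm long
- screw_tray: bystander: clear divided tray, 110 x 150 x 35 mm
- cell_box: bystander: small black battery holder, 65 x 36 x 20 mm
- bobbin: bystander: empty green bobbin standing on end, 56 mm across, 50 mm high
Things that resemble listed ones, but are neither listed nor needed, are in the scene too. What is shaped like the part that bears roller_mid but pink or purple is not meant.

How it is judged:
By the outcome, as a careful person would: the job done as asked, in the order asked, and still so for the second after the job is handed in, with the robot touching nothing.
It also fails if it takes over 58 s, if anything falls off the work surface, if the arm or the gripper's body presses on something with over 40 N, if the wrist force passes 120 N, or if a joint passes its speed limit or range.

### The arm

A 6-joint arm with a two-finger parallel gripper is mounted at the origin on the work surface. World frame = base frame: x ahead of the robot, y to its left, z up, the work surface at z = 0. Lengths are in mm, angles in rad, forces in N, time in s.
With the tool pointing down it reaches from about 275 to 750 mm from the base axis. Payload 10.2 kg.
Tool frame: the origin (TCP) lies at the very end of the fingers, on their centre line; the grasp point (between the pads) lies 19 mm behind it; z points along the fingers, y is the line along which they close (so a half turn about z gives the same grasp; the last joint's range is limited). The gripper opens to 85 mm and grips with 20 to 120 N. Pads are 22 mm wide; open, the fingers measure 114 mm over their backs; the gripper's body (76 mm by 85 mm) begins 54 mm behind the grasp point. The pads swing forward as they close: fully open they stand 13 mm farther back than shut.
Start: joints at [1.066, 0.313, 1.498, -0, 1.331, -0.223], TCP at [146.007, 504.295, 231.294] pointing down, gripper open.
Joint ranges: [-2.94, 2.94], [-0.97, 2.17], [0.19, 2.56], [-1.23, 4.37], [0.02, 3.11], [-2.88, 2.88]. Speed limits (rad/s): [2.39, 2.39, 3.01, 3.14, 3.14, 3.14].

### API

Orientations are given as a unit quaternion [w, x, y, z].
In Python, from rig import ctrl, vision gives the robot as it stands. The module is installed in compiled form; this text tells all that it offers.
- The arm moves only by the tool play_rows, never from a script. Its arguments are lists of equal length, an entry for each row: "translation": the shift along the tool's x, y, z in m, a list of three; "rotation": the turn, a rotation vector about the tool's x, y, z in rad, a list of three; "gripper": the gripper's target within -1 to 1 (shut at 1, half-way at 0, fully open at -1). A call has 1 to 10 rows; each row is the pose to reach, as a shift and turn from the pose commanded when the call began, along the tool's axes at that moment; what a row does not reach only later rows make up. A row lasts 1/8 s, in which the tool goes at most 62.5 mm and 10.7 degrees, less where a joint would pass 70% of its speed; a pose out of reach is approached as far as the arm can. A call with a gripper value outside its range is refused whole. The fingers move at their own pace and stop on an object; "force" is the grip in N (left out, the last holds). Time passes only in rows, so rows that repeat a pose let the fingers close. It gives the time, the measured TCP pose, the force, the opening and the grip force at its end, in the units of the state.
- ctrl.sense(): the state, without advancing time (a new reading comes with each control period).
- vision.capture(name): name is "scene" or "top" or "wrist"; returns a dict with "pixels" (480x640x3 uint8, red, green, blue), "vfov" (degrees; the focal length in pixels is half the picture's height over the tangent of half this angle, whatever the lens; pixels are square), "cx", "cy" (the principal point, pixels), "rvec" (rotation vector, rad) and "tvec" (3), from world to camera coordinates, as OpenCV has them; the wrist camera has in their place "mount" (4x4, takes a point from camera to tool coordinates, whose origin is the TCP and whose axes are the flange's). Camera axes: x right, y down, z forward; pixel columns grow to the right and rows downward; lengths in mm; the calibration is good to about 2 mm. A picture is of the moment at which its call begins: read the wrist's pose just before it. There is no depth.
- ctrl.finish_job(): hands the job in; it is judged then, once.
The state is a dict: "time_s": time; "joints": joint angles; "dq": joint speeds; "tau": joint torques, N m; "eef_pos": TCP position; "ee_rot": TCP orientation; "force": force on the tool from outside, world axes, zero at the start; "wrist_torque": the same for the moment, N m; "grip_width": opening from 0.0 (shut) to 1.0 (fully open); "grip_force": force on a finger pad.
Only numpy, scipy, OpenCV 4.12 (cv2) and the standard library are available. Lean on these libraries where they do the work, as an engineer would, in place of code of your own. Each camera call takes 0.05 s, during which the arm holds its last target. There are 200 camera calls.

## Working session

There is one attempt and no reset: what is moved stays moved. The work goes in short steps, Python scripts to look and compute and a tool call to move; the robot and the scene stay as the last step left them, time stands still between calls to the robot, and variables do not carry over. Pictures are saved under pics/ and viewed, at most 10 in all, crops included, and the job is handed in when it is done.

Besides the shell and the picture viewer there is one more tool, called after "Request:" as name(argument=value, ...) on one line, values as JSON. play_rows: Moves the arm, as the interface text tells. Its arguments: {"type":"object","properties":{"translation":{"type":"array"},"rotation":{"type":"array"},"gripper":{"type":"array"},"force":{"type":"number"}},"required":["translation","rotation","gripper"]}

```bash
mkdir -p pics; cat > h.py <<'E'
import numpy as np, cv2
from rig import ctrl, vision
from scipy.spatial.transform import Rotation as R
def cap(n,save=None):
    c=vision.capture(n)
    if save: cv2.imwrite('pics/'+save+'.png',c['pixels'][:,:,::-1])
    return c
def cam(c,s=None):
    f=240/np.tan(np.radians(c['vfov'])/2)
    K=np.array([[f,0,c['cx']],[0,f,c['cy']],[0,0,1]])
    if 'rvec' in c:
        Rm=cv2.Rodrigues(np.array(c['rvec'],float))[0]; t=np.array(c['tvec'],float).ravel()
    else:
        q=s['ee_rot']; Rt=R.from_quat([q[1],q[2],q[3],q[0]]).as_matrix()
        M=np.array(c['mount']); Rc=Rt@M[:3,:3]; tc=Rt@M[:3,3]+np.array(s['eef_pos'])*SC
        Rm=Rc.T; t=-Rm@tc
    return K,Rm,t
SC=1.0
def ray(C,u,v,z):
    K,Rm,t=C; d=Rm.T@np.linalg.inv(K)@[u,v,1]; o=-Rm.T@t
    return o+d*(z-o[2])/d[2]
def proj(C,p):
    K,Rm,t=C; q=K@(Rm@np.array(p,float)+t); return q[:2]/q[2]
E
python3 - <<'E'
from h import *
import pickle
s=ctrl.sense();print(s)
d={}
for n in['scene','top','wrist']:
    c=cap(n,n+'0');d[n]=c;print(n,{k:v for k,v in c.items() if k!='pixels'})
pickle.dump((s,d),open('c0.pkl','wb'))
E
```

```text
{'time_s': 0.0, 'joints': array([ 1.06563199e+00,  3.13414144e-01,  1.49847345e+00,  5.44857283e-06,
        1.33099431e+00, -2.23369861e-01]), 'dq': array([ 5.27189956e-04, -5.08777895e-06,  5.22331251e-04,  1.75307062e-04,
        7.23901324e-04,  1.13169859e-03]), 'tau': array([ 9.18725673e-04, -4.12258351e+01, -2.59748805e+01, -1.27433864e-04,
        4.08990250e-03, -1.52666377e-05]), 'eef_pos': array([145.85302457, 504.05199888, 230.73973558]), 'ee_rot': array([-2.32129730e-04,  1.40432129e-01,  9.90090098e-01, -6.01386346e-04]), 'force': array([-0.23823679, -0.18834584,  0.11131345]), 'wrist_torque': array([-0.02739212,  0.02448516,  0.05922839]), 'grip_force': 0.0, 'grip_width': 0.9974871140957158}
scene {'vfov': 56.388144318045626, 'cx': 322.6425358387124, 'cy': 244.08489325279513, 'rvec': array([ 2.29468637,  0.95300816, -0.32572996]), 'tvec': array([-389.76768139, -211.05004384, 1233.64446512])}
top {'vfov': 52.5494804368353, 'cx': 320.7368678887361, 'cy': 235.6106761352882, 'rvec': array([ 2.14616682, -2.12619682,  0.20317524]), 'tvec': array([   6.14310586,  525.45306398, 1103.09965662])}
wrist {'vfov': 59.028755239068424, 'cx': 314.82663732096563, 'cy': 243.98708292972964, 'mount': array([[ 6.60972101e-04, -9.58211768e-01, -2.86059033e-01,
         7.25964534e+01],
       [ 9.99999777e-01,  6.04594934e-04,  2.85402531e-04,
        -4.33896555e-01],
       [-1.00526222e-04, -2.86059158e-01,  9.58211954e-01,
        -1.42647399e+02],
       [ 0.00000000e+00,  0.00000000e+00,  0.00000000e+00,
         1.00000000e+00]])}
```

View pics/top0.png

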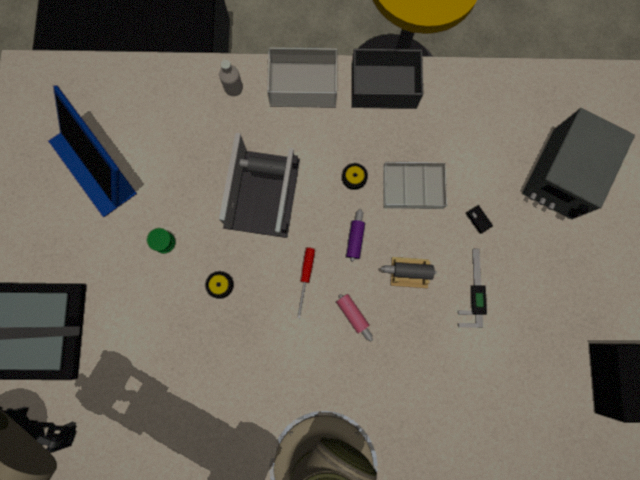

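View pics/scene0.png

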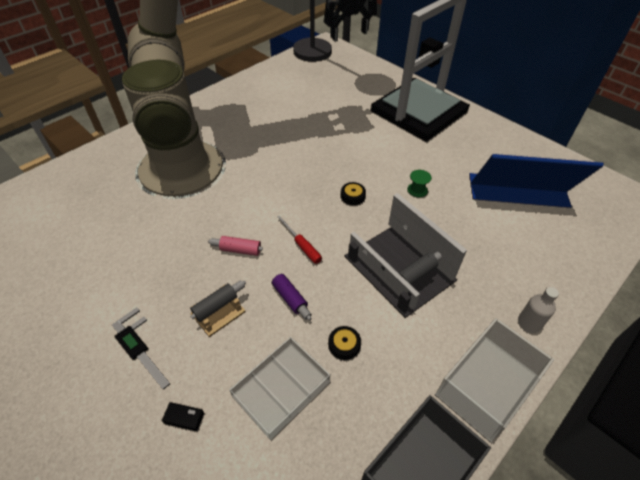

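The top view shows three candidates. The grey roller in the cradle is at (410,270), with its sprung end to the left at (383,269). The pink one at (354,315) and the purple one at (356,238) are the decoys, so the grey one is meant. The track is around (262,190), with the tall side on the left and the low side on the right; the fitted roller is at (265,163).

```bash
python3 - <<'E'
from h import *
import cv2
im=cv2.imread('pics/top0.png')
a=cv2.resize(im[240:300,365:445],(800,600),interpolation=cv2.INTER_CUBIC)
b=cv2.resize(im[128:243,212:312],(522,600),interpolation=cv2.INTER_CUBIC)
cv2.imwrite('pics/crop1.png',cv2.resize(np.hstack([cv2.resize(a,(400,300)),cv2.resize(b[:],(348,400))[:300]]) if 0 else np.hstack([np.vstack([cv2.resize(a,(400,300)),np.zeros((160,400,3),np.uint8)]),cv2.resize(b,(400,460))]),(800,460)))
E
```

```text
(no output)
```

View pics/crop1.png

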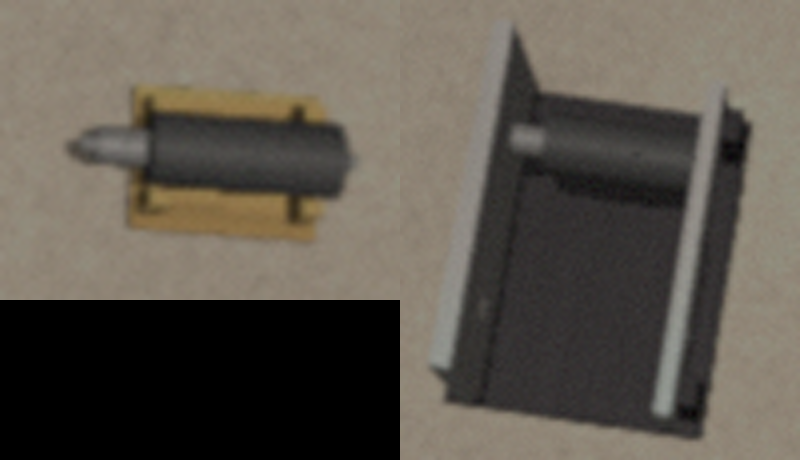

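```bash
python3 - <<'E'
from h import *
import pickle
s,d=pickle.load(open('c0.pkl','rb'))
C=cam(d['top'])
a=ray(C,395.4,270,45);b=ray(C,434.4,272,45);print('roller',a,b,(a+b)/2,np.linalg.norm(a-b),'yaw',np.degrees(np.arctan2(-(a-b)[0],(a-b)[1])))
def L(x,y):return x/1
P=lambda x,y,z:ray(C,212+(x-400)/4,128+y/4,z)
for n,x,y,z in[('lowfar',719,88,67),('lownear',662,415,67),('tallfar',512,22,115),('tallnear',446,366,115),('baseLN',445,402,6),('baseRN',703,437,6),('baseRF',747,115,6),('axL',527,138,55),('axR',695,153,55)]:print(n,P(x,y,z).round(1))
print(R.from_quat(np.roll(s['ee_rot'],-1)).as_matrix().round(3))
E
```

```text
roller [ 445.63533605 -164.52386939   45.        ] [ 441.81329589 -256.05767119   45.        ] [ 443.72431597 -210.29077029   45.        ] 91.61356266573593 yaw -2.3910252745189937
lowfar [729.   82.4  67. ]
lownear [529.7 111.7  67. ]
tallfar [749.7 199.6 115. ]
tallnear [547.3 228.8 115. ]
baseLN [547.6 249.2   6. ]
baseRN [527.6  91.1   6. ]
baseRF [733.6  67.5   6. ]
axL [700.3 197.7  55. ]
axR [692.2  96.6  55. ]
[[-0.961  0.278 -0.001]
 [ 0.278  0.961 -0.001]
 [ 0.    -0.001 -1.   ]]
```

The crop confirms it: a grey roller with yellow wooden supports, plunger to the left. I'm moving above the cradle.

Request:
play_rows(translation=[[-0.485,-0.604,0.06],[-0.485,-0.604,0.06],[-0.485,-0.604,0.06],[-0.485,-0.604,0.06],[-0.485,-0.604,0.06],[-0.485,-0.604,0.06],[-0.485,-0.604,0.06],[-0.485,-0.604,0.06],[-0.485,-0.604,0.06],[-0.485,-0.604,0.06]], rotation=[[0,0,1.332],[0,0,1.332],[0,0,1.332],[0,0,1.332],[0,0,1.332],[0,0,1.332],[0,0,1.332],[0,0,1.332],[0,0,1.332],[0,0,1.332]], gripper=[-1,-1,-1,-1,-1,-1,-1,-1,-1,-1])

```text
time_s: 1.4
eef_pos: [386.0, -73.1, 183.0]
ee_rot: [0.0, 0.722, 0.691, 0.0]
force: [1.5, 0.1, -0.5]
grip_width: 0.998
grip_force: 0.0
```

Request:
play_rows(translation=[[-0.135,0.0635,0.035],[-0.135,0.0635,0.035],[-0.135,0.0635,0.035],[-0.135,0.0635,0.035],[-0.135,0.0635,0.035]], rotation=[[0,0,0],[0,0,0],[0,0,0],[0,0,0],[0,0,0]], gripper=[-1,-1,-1,-1,-1])

```text
time_s: 2.02
eef_pos: [443.0, -207.8, 148.0]
ee_rot: [-0.0, 0.722, 0.692, 0.0]
force: [0.4, 0.2, 0.3]
grip_width: 1.002
grip_force: 0.0
```

```bash
python3 - <<'E'
from h import *
s=ctrl.sense();c=cap('wrist','w1');C=cam(c,s);print(s['eef_pos'],s['ee_rot'],s['force'])
import pickle;pickle.dump((s,c),open('c1.pkl','wb'))
for p in[(443.7,-210.3,45),(445.6,-164.5,45),(441.8,-256,45)]:print(proj(C,p))
E
```

```text
[ 443.00920179 -207.78042732  148.03186988] [-3.10148410e-04  7.22022792e-01  6.91869201e-01  1.95378982e-05] [0.42422908 0.24558041 0.28970945]
[315.95777083 246.45259563]
[315.9766384 170.1653508]
[315.93425535 315.20410636]
```

View pics/w1.png

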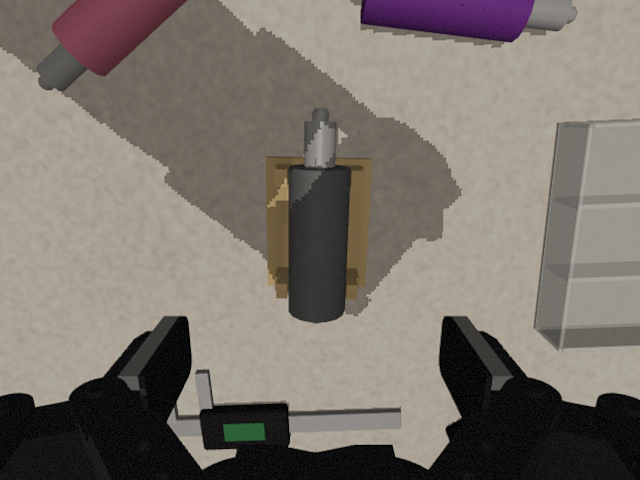

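The wrist view shows the grey roller's body centred near u=319 at its far end (v=166) and u=317 at its near end (v=321).

```bash
python3 - <<'E'
from h import *
import pickle
s,c=pickle.load(open('c1.pkl','rb'));C=cam(c,s)
a=ray(C,319.5,167,63);b=ray(C,317,321,63);print(a,b,(a+b)/2,np.linalg.norm(a-b),np.degrees(np.arctan2(-(a-b)[0],(a-b)[1])))
print(ray(C,320.5,109,45))
E
```

```text
[ 447.58203136 -160.7966873    63.        ] [ 442.59536231 -250.97754563   63.        ] [ 445.08869684 -205.88711646   63.        ] 90.3186253082721 -3.1650221608128626
[ 449.47706251 -131.12012399   45.        ]
```

Request:
play_rows(translation=[[0.001,0.002,0.06],[0.001,0.002,0.11],[0.001,0.002,0.126],[0.001,0.002,0.126],[0.001,0.002,0.126],[0.001,0.002,0.126],[0.001,0.002,0.126],[0.001,0.002,0.126],[0.001,0.002,0.126],[0.001,0.002,0.126]], rotation=[[0,0,0.012],[0,0,0.012],[0,0,0.012],[0,0,0.012],[0,0,0.012],[0,0,0.012],[0,0,0.012],[0,0,0.012],[0,0,0.012],[0,0,0.012]], gripper=[-1,-1,-1,-1,0.15,0.15,0.15,0.15,1,1], force=60)

```text
time_s: 3.32
eef_pos: [445.4, -207.7, 22.5]
ee_rot: [0.0, 0.726, 0.687, -0.0]
force: [-1.9, 1.2, 5.9]
grip_width: 0.406
grip_force: 59.0
```

Request:
play_rows(translation=[[0,0,-0.03],[0,0,-0.08],[0,0,-0.14],[0.04,0.017,-0.14],[0.1,0.04,-0.14],[0.16,0.065,-0.14],[0.22,0.09,-0.14],[0.275,0.112,-0.14],[0.315,0.128,-0.14],[0.315,0.128,-0.14]], rotation=[[0,0,0],[0,0,0],[0,0,0],[0,0,0.02],[0,0,0.04],[0,0,0.06],[0,0,0.084],[0,0,0.084],[0,0,0.084],[0,0,0.084]], gripper=[1,1,1,1,1,1,1,1,1,1], force=80)

```text
time_s: 4.58
eef_pos: [590.5, 102.7, 160.9]
ee_rot: [-0.001, 0.753, 0.658, -0.0]
force: [-0.0, -1.0, -3.2]
grip_width: 0.398
grip_force: 80.5
```

Request:
play_rows(translation=[[0,0,0],[0,0,0]], rotation=[[0,0,0],[0,0,0]], gripper=[1,1])

```text
time_s: 4.82
eef_pos: [590.2, 98.8, 161.9]
ee_rot: [-0.0, 0.755, 0.656, -0.0]
force: [-0.4, 0.4, -4.0]
grip_width: 0.4
grip_force: 80.5
```

```bash
python3 - <<'E'
from h import *
s=ctrl.sense();c=cap('wrist','w2');C=cam(c,s);print(s['eef_pos'],s['ee_rot'],s['force'],s['wrist_torque'])
import pickle;pickle.dump((s,c),open('c2.pkl','wb'))
cv2.imwrite('pics/w2b.png',cv2.resize(c['pixels'][:,:,::-1],(800,600),interpolation=cv2.INTER_CUBIC))
E
```

```text
[590.17614632  98.83878561 161.94173834] [-1.38946991e-04  7.54969779e-01  6.55759528e-01 -2.36035627e-04] [-0.35046735  0.40324307 -3.96727769] [-0.03414048  0.0573679  -0.02089533]
```

View pics/w2b.png

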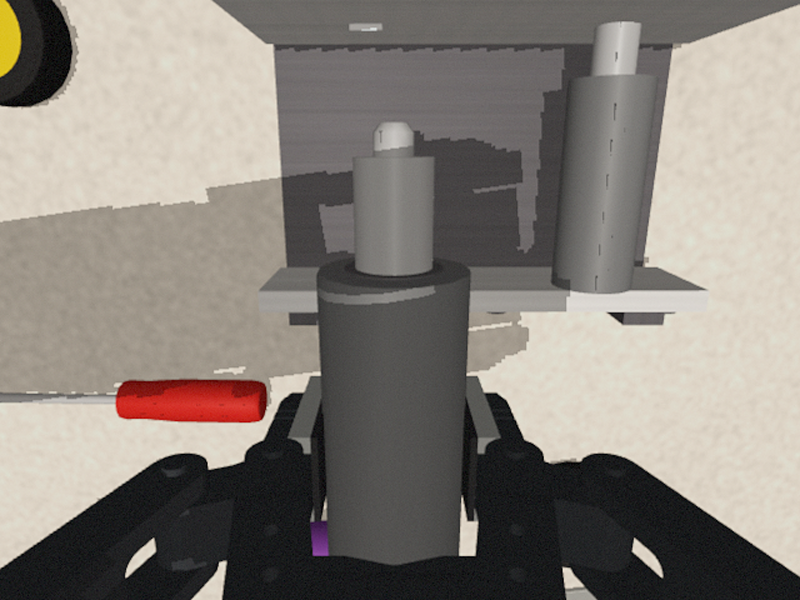

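The wrist view (800 px wide) shows the tall side along the top, its foot at v=44 and the pocket at (366,27). The low side's inner face runs from v=268 (foot) to 290 (top edge). The next roller is at (610,170) and the held roller is in the middle. I'll zoom for sharper edges.

```bash
python3 - <<'E'
import cv2,numpy as np
im=cv2.imread('pics/w2.png')
a=cv2.resize(im[5:45,260:340],(800,400),interpolation=cv2.INTER_CUBIC)   # 10x
b=cv2.resize(im[205:260,380:460],(290,200),interpolation=cv2.INTER_CUBIC) 
b2=cv2.resize(im[205:255,205:285],(320,200),interpolation=cv2.INTER_CUBIC) # 4x
b3=cv2.resize(im[205:255,480:560],(320,200),interpolation=cv2.INTER_CUBIC)
o=np.zeros((600,800,3),np.uint8);o[:400]=a;o[400:,:320]=b2;o[400:,400:720]=b3
cv2.imwrite('pics/crop2.png',o)
E
```

```text
(no output)
```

View pics/crop2.png

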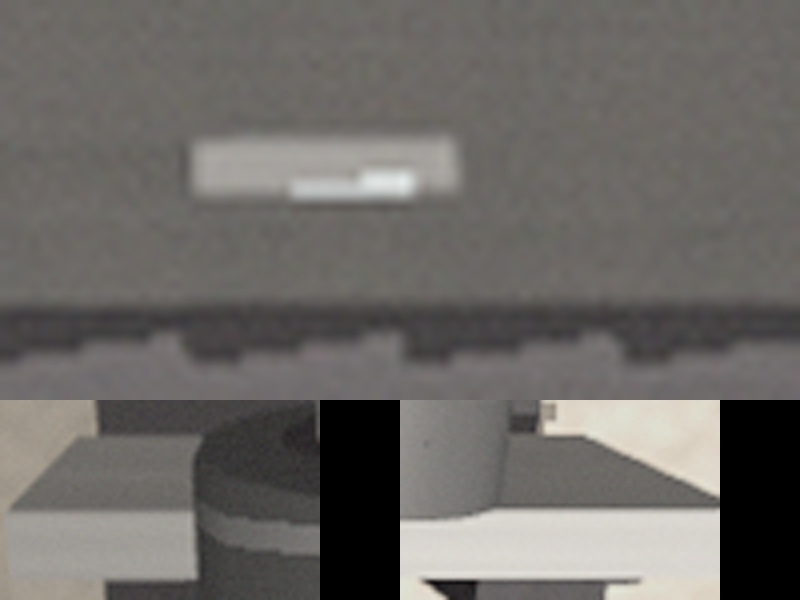

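```bash
python3 - <<'E'
from h import *
import pickle
from scipy.optimize import least_squares
s,c=pickle.load(open('c2.pkl','rb'));C=cam(c,s)
q=s['ee_rot'];Rt=R.from_quat(np.roll(q,-1)).as_matrix()
def W(px,py,z,yaw,x0,y0):
    ex=np.array([np.cos(yaw),np.sin(yaw)]);ey=np.array([-np.sin(yaw),np.cos(yaw)])
    return np.r_[np.array([x0,y0])+ex*px+ey*py,z]
def res(p,full=False):
    x0,y0,h,yaw=p
    P=lambda a,b,z:proj(C,W(a,b,z,yaw,x0,y0))
    r=[P(0,110.5,h+6)[1]-18.5,P(0,110.5,h-6)[1]-25.0,P(-7,110.5,h)[0]-279,P(7,110.5,h)[0]-305.9]
    # low edges at left u~230 & right u~530: px ~ -45,+125
    for a,vi,vo in[(-45,232.75,249.5),(125,231.75,249.5)]:
        r+=[P(a,0,h+12)[1]-vi,P(a,-10,h+12)[1]-vo]
    return np.array(r)
f=least_squares(res,[590,100,55,np.radians(-8)]);print(f.x,np.degrees(f.x[3]),f.fun.round(2))
x0,y0,h,yaw=f.x
print('foot z tall',[ (z,proj(C,W(0,110.5,z,yaw,x0,y0))[1].round(1)) for z in(0,6,10)],'low bottom',[(z,proj(C,W(0,0,z,yaw,x0,y0))[1].round(1)) for z in(6,15,25)])
print('low len',[proj(C,W(a,0,h+12,yaw,x0,y0)).round(1) for a in(-50,-52,150,153)])
print('tool yaw',np.degrees(np.arctan2(Rt[1,0],Rt[0,0])))
# held roller: pin tip expected & seen (394/1.25,122/1.25)
for m in(76,77,78):print(proj(C,s['eef_pos']+Rt@[m+.7,0,-22.5]))
J=f.jac;print(np.sqrt(np.diag(np.linalg.inv(J.T@J))))
E
```

```text
[ 5.80316583e+02  1.09930504e+02  5.98026635e+01 -1.37886506e-01] -7.900314828681776 [ 0.71 -0.8   0.02 -0.02  0.    0.04  0.48 -0.47]
foot z tall [(0, np.float64(41.5)), (6, np.float64(39.9)), (10, np.float64(38.8))] low bottom [(6, np.float64(208.7)), (15, np.float64(211.4)), (25, np.float64(214.6))]
low len [array([206.7, 232.8]), array([203.2, 232.8]), array([558.7, 232.1]), array([564. , 232.1])]
tool yaw 81.95453930681005
[314.44238776 100.41597338]
[314.44388931  96.47817419]
[314.44539843  92.52051745]
[0.53673866 0.25815146 0.95696033 0.00349762]
```

The fit gives hole level at about z=60 (5 mm above nominal), the place at (580.3,109.9) and a yaw of −7.9°. The residuals are small, and the held roller's pin tip matches its prediction. Next I move to a hover inside the track with the pin clear.

Request:
play_rows(translation=[[0.02,-0.006,0],[0.038,-0.0114,0],[0.038,-0.0114,0.02],[0.038,-0.0114,0.05],[0.038,-0.0114,0.075],[0.038,-0.0114,0.0865],[0.038,-0.0114,0.0865],[0.038,-0.0114,0.0865],[0.038,-0.0114,0.0865],[0.038,-0.0114,0.0865]], rotation=[[0,0,0],[0,0,0],[0,0,0],[0,0,0],[0,0,0],[0,0,0],[0,0,0],[0,0,0],[0,0,0],[0,0,0]], gripper=[1,1,1,1,1,1,1,1,1,1])

```text
time_s: 6.12
eef_pos: [584.7, 139.1, 76.1]
ee_rot: [0.0, 0.755, 0.656, 0.0]
force: [0.1, 0.2, -3.8]
grip_width: 0.399
grip_force: 80.5
```

```bash
cat > st.py <<'E'
from h import *
s=ctrl.sense();d=s['eef_pos']-np.array([580.3,109.9,0]);a=np.radians(-7.9)
ex=np.array([np.cos(a),np.sin(a)]);ey=np.array([-np.sin(a),np.cos(a)])
print('t',s['time_s'],'px %.2f b %.2f axis z %.2f'%(d[:2]@ex,d[:2]@ey+.7-45,d[2]+22.5))
F=s['force'];print('F x %.2f y %.2f z %.2f'%(F[:2]@ex,F[:2]@ey,F[2]),'T',s['wrist_torque'].round(3))
E
python3 - <<'E'
import st
from h import *
s=st.s;c=cap('wrist');c2=cap('scene')
C=cam(c,s)
o=np.hstack([cv2.resize(c['pixels'][0:300,130:530,::-1],(800,600))]);cv2.imwrite('pics/w3.png',o)
for z in(54,60,66):print(z,proj(C,[580.3+.1374*110.5,109.9+.9905*110.5,z]))
E
```

```text
t 6.125 px 0.29 b -14.76 axis z 98.55
F x 0.07 y 0.25 z -3.77 T [-0.001  0.002 -0.043]
54 [313.38795869  92.89167312]
60 [313.35334091  91.93869765]
66 [313.31595588  90.90954389]
```

View pics/w3.png

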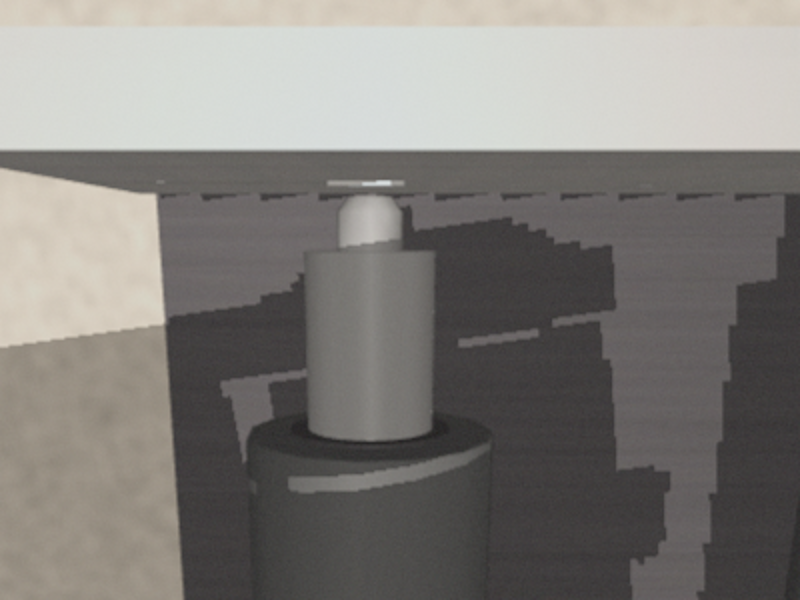

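The pocket is at u≈366 and the pin at u≈370 in this crop, well lined up within the sideways play. I'll push towards the tall side.

Request:
play_rows(translation=[[0.003,-0.0005,0],[0.006,-0.0005,0],[0.009,-0.0005,0],[0.012,-0.0005,0],[0.015,-0.0005,0],[0.018,-0.0005,0],[0.019,-0.0005,0],[0.019,-0.0005,0]], rotation=[[0,0,0],[0,0,0],[0,0,0],[0,0,0],[0,0,0],[0,0,0],[0,0,0],[0,0,0]], gripper=[1,1,1,1,1,1,1,1])

```text
time_s: 7.22
eef_pos: [586.6, 157.9, 75.5]
ee_rot: [0.0, 0.754, 0.656, -0.0]
force: [-1.5, -5.0, -3.2]
grip_width: 0.398
grip_force: 80.5
```

```bash
python3 st.py
```

```text
t 7.225 px -0.40 b 4.14 axis z 97.99
F x -0.81 y -5.12 z -3.20 T [-0.662  0.172  0.065]
```

Request:
play_rows(translation=[[0.002,0,0],[0.004,0,0],[0.005,0,0],[0.005,0,0],[0.005,0,0]], rotation=[[0,0,0],[0,0,0],[0,0,0],[0,0,0],[0,0,0]], gripper=[1,1,1,1,1])

```text
time_s: 7.85
eef_pos: [587.2, 162.6, 75.5]
ee_rot: [0.0, 0.755, 0.656, -0.0]
force: [-1.1, -6.0, -2.6]
grip_width: 0.398
grip_force: 80.5
```

```bash
python3 st.py
```

```text
t 7.85 px -0.42 b 8.87 axis z 97.98
F x -0.25 y -6.09 z -2.64 T [-0.852  0.155 -0.057]
```

Request:
play_rows(translation=[[0.0008,0,0.002],[0.0008,0,0.005],[0.0008,0,0.008],[0.0008,0,0.011],[0.0008,0,0.014],[0.0008,0,0.016],[0.0008,0,0.016],[0.0008,0,0.016]], rotation=[[0,0,0],[0,0,0],[0,0,0],[0,0,0],[0,0,0],[0,0,0],[0,0,0],[0,0,0]], gripper=[1,1,1,1,1,1,1,1])

```text
time_s: 8.85
eef_pos: [587.9, 163.4, 60.2]
ee_rot: [0.001, 0.755, 0.656, 0.001]
force: [-0.6, -5.7, 0.6]
grip_width: 0.399
grip_force: 80.7
```

```bash
python3 st.py
```

```text
t 8.85 px 0.20 b 9.75 axis z 82.66
F x 0.16 y -5.72 z 0.58 T [-0.778  0.045 -0.02 ]
```

Request:
play_rows(translation=[[0,0,0.002],[0,0,0.004],[0,0,0.006],[0,0,0.008],[0,0,0.009],[0,0,0.009]], rotation=[[0,0,0],[0,0,0],[0,0,0],[0,0,0],[0,0,0],[0,0,0]], gripper=[1,1,1,1,1,1])

```text
time_s: 9.6
eef_pos: [587.9, 163.4, 51.2]
ee_rot: [0.001, 0.755, 0.656, 0.001]
force: [-0.5, -5.7, 1.2]
grip_width: 0.403
grip_force: 80.7
```

```bash
python3 st.py
```

```text
t 9.6 px 0.21 b 9.76 axis z 73.68
F x 0.32 y -5.73 z 1.18 T [-0.7    0.08   0.014]
```

Request:
play_rows(translation=[[0,0,0.002],[0,0,0.004],[0,0,0.006],[0,0,0.008],[0,0,0.01],[0,0,0.01],[0,0,0.01]], rotation=[[0,0,0],[0,0,0],[0,0,0],[0,0,0],[0,0,0],[0,0,0],[0,0,0]], gripper=[1,1,1,1,1,1,1])

```text
time_s: 10.48
eef_pos: [587.9, 163.5, 41.0]
ee_rot: [0.0, 0.755, 0.656, 0.0]
force: [-0.5, -6.1, 0.1]
grip_width: 0.4
grip_force: 80.7
```

```bash
python3 st.py
```

```text
t 10.475 px 0.13 b 9.78 axis z 63.49
F x 0.32 y -6.06 z 0.07 T [-0.728  0.067 -0.088]
```

Request:
play_rows(translation=[[0,0,0.001],[0,0,0.0015],[0,0,0.002],[0,0,0.002]], rotation=[[0,0,0],[0,0,0],[0,0,0],[0,0,0]], gripper=[1,1,1,1])

```text
time_s: 10.98
eef_pos: [587.6, 163.7, 38.8]
ee_rot: [0.0, 0.755, 0.656, 0.0]
force: [0.6, -5.2, -0.2]
grip_width: 0.4
grip_force: 80.5
```

```bash
python3 st.py
```

```text
t 10.975 px -0.12 b 10.02 axis z 61.26
F x 1.29 y -5.07 z -0.22 T [-0.571 -0.116 -0.053]
```

Request:
play_rows(translation=[[0,0,0.0005],[0,0,0.001],[0,0,0.001]], rotation=[[0,0,0],[0,0,0],[0,0,0]], gripper=[1,1,1])

```text
time_s: 11.35
eef_pos: [587.3, 163.7, 37.5]
ee_rot: [-0.0, 0.754, 0.656, -0.0]
force: [-0.2, -4.6, -0.6]
grip_width: 0.402
grip_force: 80.5
```

```bash
python3 st.py
```

```text
t 11.35 px -0.43 b 9.98 axis z 59.97
F x 0.43 y -4.62 z -0.57 T [-0.556 -0.019 -0.022]
```

The Fy drop of 1.5 N matches 7 mm of spring travel, so the pin is in the pocket. I'll slide back towards the low side.

Request:
play_rows(translation=[[-0.0015,0,0.0003],[-0.003,0,0.0003],[-0.0045,0,0.0003],[-0.006,0,0.0003],[-0.006,0,0.0003]], rotation=[[0,0,0],[0,0,0],[0,0,0],[0,0,0],[0,0,0]], gripper=[1,1,1,1,1])

```text
time_s: 11.98
eef_pos: [586.5, 157.7, 37.1]
ee_rot: [-0.0, 0.755, 0.656, -0.0]
force: [-1.1, -2.5, -1.2]
grip_width: 0.399
grip_force: 80.5
```

```bash
python3 st.py
```

```text
t 11.975 px -0.47 b 3.90 axis z 59.64
F x -0.70 y -2.61 z -1.20 T [-0.348  0.003  0.009]
```

Request:
play_rows(translation=[[-0.001,0,0],[-0.002,0,0],[-0.003,0,0],[-0.0035,0,0],[-0.0035,0,0]], rotation=[[0,0,0],[0,0,0],[0,0,0],[0,0,0],[0,0,0]], gripper=[1,1,1,1,1])

```text
time_s: 12.6
eef_pos: [586.0, 154.5, 37.2]
ee_rot: [-0.0, 0.755, 0.656, 0.0]
force: [-0.0, 0.1, -2.4]
grip_width: 0.404
grip_force: 80.5
```

```bash
python3 - <<'E'
import st
from h import *
c=cap('scene');C=cam(c)
b=np.array([580.3,109.9])
u=proj(C,[590,160,60]);print(u)
x,y=np.int32(u);p=c['pixels'][y-60:y+60,x-80:x+80,::-1]
w=cap('wrist')['pixels'][0:300,130:530,::-1]
o=np.zeros((600,800,3),np.uint8);o[:300,:400]=cv2.resize(p,(400,300),interpolation=cv2.INTER_CUBIC);o[:300,400:]=w
o[300:,:400]=cv2.resize(cap('top')['pixels'][140:230,220:340,::-1],(400,300),interpolation=cv2.INTER_CUBIC)
cv2.imwrite('pics/w4.png',o)
E
```

```text
t 12.6 px -0.46 b 0.68 axis z 59.69
F x -0.05 y 0.14 z -2.38 T [-0.049  0.03  -0.004]
[386.13390623 239.27043962]
```

View pics/w4.png

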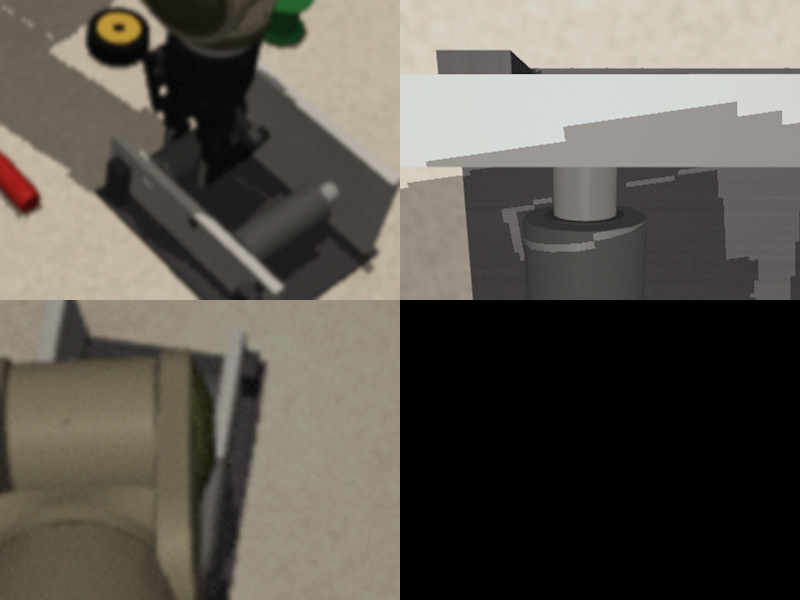

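The forces balance at b≈0.7: the low side has just taken up the spring, and the collar is against the tall side. I'll nudge a little more to confirm.

Request:
play_rows(translation=[[-0.0004,0,0],[-0.0007,0,0],[-0.0007,0,0]], rotation=[[0,0,0],[0,0,0],[0,0,0]], gripper=[1,1,1])

```text
time_s: 13.12
eef_pos: [586.0, 154.5, 37.2]
ee_rot: [-0.0, 0.754, 0.656, 0.001]
force: [1.5, 5.5, -4.0]
grip_width: 0.399
grip_force: 80.5
```

```bash
python3 st.py
```

```text
t 13.125 px -0.47 b 0.63 axis z 59.69
F x 0.72 y 5.67 z -3.96 T [ 0.869 -0.253  0.001]
```

Request:
play_rows(translation=[[0.0006,0,0.0004],[0.0006,0,0.0008],[0.0006,0,0.001],[0.0006,0,0.001]], rotation=[[0,0,0],[0,0,0],[0,0,0],[0,0,0]], gripper=[1,1,1,1], force=40)

```text
time_s: 13.62
eef_pos: [586.2, 154.4, 36.5]
ee_rot: [0.0, 0.755, 0.656, 0.0]
force: [-1.3, 4.6, 2.4]
grip_width: 0.403
grip_force: 80.7
```

```bash
python3 st.py
```

```text
t 13.625 px -0.31 b 0.60 axis z 59.01
F x -1.91 y 4.34 z 2.44 T [ 0.657  0.188 -0.05 ]
```

It's now bearing on the bottoms of the holes, so I'll release.

Request:
play_rows(translation=[[0.0003,0,0],[0.0003,0,0],[0.0003,0,0],[0.0003,0,0],[0.0003,0,0],[0.0003,0,0],[0.0003,0,0],[0.0003,0,0]], rotation=[[0,0,0],[0,0,0],[0,0,0],[0,0,0],[0,0,0],[0,0,0],[0,0,0],[0,0,0]], gripper=[0.1,0,-0.2,-0.4,-0.6,-0.6,-0.6,-0.6])

```text
time_s: 14.62
eef_pos: [586.1, 154.5, 36.2]
ee_rot: [0.0, 0.755, 0.656, 0.0]
force: [-0.3, -0.2, 0.3]
grip_width: 0.798
grip_force: 0.0
```

Request:
play_rows(translation=[[0,0,-0.01],[0,0,-0.03],[0,0,-0.06],[0,0,-0.1],[0,0,-0.13],[-0.06,0,-0.13],[-0.06,0,-0.13],[-0.06,0,-0.13]], rotation=[[0,0,0],[0,0,0],[0,0,0],[0,0,0],[0,0,0],[0,0,0],[0,0,0],[0,0,0]], gripper=[-0.6,-0.6,-0.6,-0.6,-0.6,-0.6,-0.6,-0.6])

```text
time_s: 15.62
eef_pos: [577.8, 95.2, 166.8]
ee_rot: [0.0, 0.755, 0.656, 0.0]
force: [0.2, 0.4, -0.6]
grip_width: 0.8
grip_force: 0.0
```

```bash
python3 - <<'E'
import st
from h import *
s=st.s;c=cap('wrist','w5');C=cam(c,s)
cv2.imwrite('pics/w5b.png',cv2.resize(c['pixels'][:,:,::-1],(800,600)))
E
```

```text
t 15.625 px -0.42 b -59.16 axis z 189.27
F x 0.10 y 0.41 z -0.57 T [-0.028 -0.023  0.03 ]
```

View pics/w5b.png

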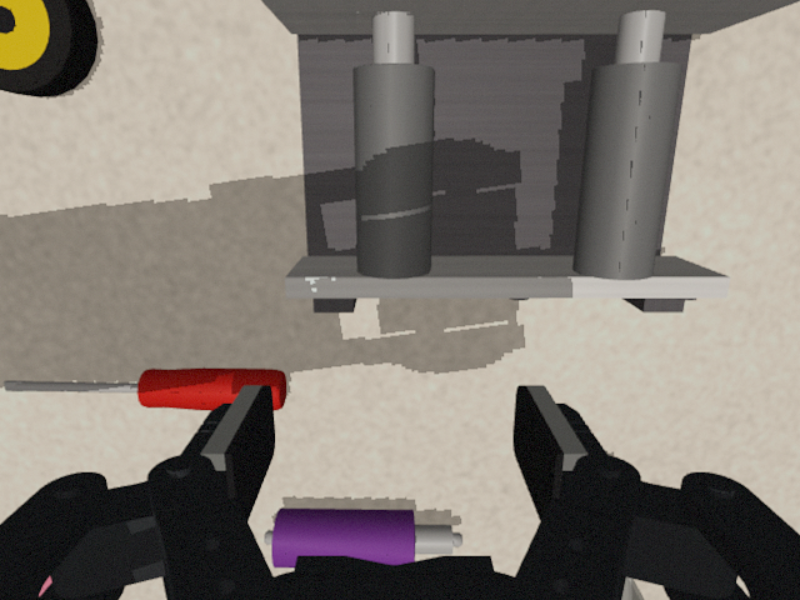

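The placed roller, from (395,65) to (395,275), sits exactly like its neighbour: body end against the low side, collar on the tall side, pin hidden in the pocket. I'm handing in.

```bash
python3 -c "
from rig import ctrl
print(ctrl.finish_job())"
```

```text
the job is handed in; nothing more can be done
None
```

The grey roller is out of its cradle and released in the empty place, stub in the low side's hole and pin sprung into the tall side's pocket, with force readings on it staying below about 7 N; the job was handed in at about 16 s, verdict not shown.

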